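# Snap the loose spray cans into the clip rack

### The job

Two of the three spray cans stand loose on the bench. Press each of them sideways into a free spring clip of the blue rack until it has snapped in and sits fully home against the rack's back, upright on the bench, and leave the can that is already clipped in its place. Press firmly but do not ram a can into the rack, do not tip any can over, and do not shove the glue bottle, the tin or the file about.

Things in the scene. Friction and masses are not known exactly. Their poses are not given: they have to be found in the camera images.
- spray_can_1: White printed spray can with a red cap, 202 mm tall, 0.13 to 0.26 kg. Body 66 mm in diameter; the cap, from 156 mm up, 62 mm (can be gripped from above). Origin at the centre of its underside, z up its axis. Any one of the three cans is already home in clip3; of the other two, one stands in front of the rack (clip side) and one behind it.
- spray_can_2: White printed spray can with a red cap, 202 mm tall, 0.13 to 0.26 kg. Body 66 mm in diameter; the cap, from 156 mm up, 62 mm (can be gripped from above). Origin at the centre of its underside, z up its axis. Any one of the three cans is already home in clip3; of the other two, one stands in front of the rack (clip side) and one behind it.
- spray_can_3: White printed spray can with a red cap, 202 mm tall, 0.13 to 0.26 kg. Body 66 mm in diameter; the cap, from 156 mm up, 62 mm (can be gripped from above). Origin at the centre of its underside, z up its axis. Any one of the three cans is already home in clip3; of the other two, one stands in front of the rack (clip side) and one behind it.
- clip1 (a point): Clip at the rack's end nearest the robot, empty at first. The point lies on the axis of a can fully home, 60 mm above the bench; x points level into the rack (the way cans are pushed), y along the row, z up. Clips are alike: two curved steel spring jaws, 47 to 73 mm above the bench.
- clip2 (a point): Middle clip, empty at first. The point lies on the axis of a can fully home, 60 mm above the bench; x points level into the rack (the way cans are pushed), y along the row, z up. The jaws' flared lips begin 42 mm before the point, 73 mm apart, and narrow to a throat of 52 mm 22 mm before it; they reach 41 mm to either side.
- clip3 (a point): Clip at the rack's far end, holding a can at first. The point lies on the axis of a can fully home, 60 mm above the bench; x points level into the rack (the way cans are pushed), y along the row, z up. The clips are 100 mm apart. The rigid back plate's face is 34 mm beyond the point.
- glue_bottle: White glue bottle standing on the bench, 48 x 83 mm, 202 mm tall. Origin at the centre of its underside. To be left alone.
- screw_tin: Short metal tin standing on the bench, 76 mm in diameter, 58 mm tall. Origin at the centre of its underside. To be left alone.
- file: Flat file with a wooden handle, lying on the bench, 28 x 312 x 29 mm, long along its own y. Origin under its middle. To be left alone.
- rack: Blue steel rack, screwed down, 315 mm wide, 112 mm tall; its foot reaches 43 mm behind the plate's face; cans stand on the bench. Origin on the bench under clip2's point. A can meets a clip's lips 45 mm short of home; the throat then takes 10 to 20 N, most at about 27 mm short; from about 10 mm short the jaws draw it in to the hard back. Pushed far above or below clip height a can tilts.
Mind the look-alikes: they are no part of the job. Leave any orange look-alike of the spray_can_2 alone.

How it is judged:
By the outcome, as a careful person would: the job done as asked, in the order asked, and still so for the second after the job is handed in, with the robot touching nothing.
It also fails if it takes over 67 s, if anything falls off the work surface, if the arm or the gripper's body presses on something with over 40 N, if the wrist force passes 120 N, or if a joint passes its speed limit or range.

### The arm

A 6-joint arm with a two-finger parallel gripper is mounted at the origin on a cart in front of the work surface, level with it; the furniture and walls round the work are solid. World frame = base frame: x ahead of the robot, y to its left, z up, the work surface at z = 0. Lengths are in m, angles in rad, forces in N, time in s.
With the tool pointing down it reaches from about 0.35 to 0.85 m from the base axis. Payload 8.1 kg.
Tool frame: the origin (TCP) lies between the finger pads; the fingertips stand 11 mm ahead of it and the grasp point (between the pads) lies 8 mm behind it (robot.tips_ahead is the distance from the TCP to the fingertips, in m); z points along the fingers, y is the line along which they close (so a half turn about z gives the same grasp; the last joint's range is limited). The gripper opens to 93 mm and grips with 3 to 60 N. Pads are 15 mm wide; open, the fingers measure 128 mm over their backs; the gripper's body (75 mm by 188 mm) begins 65 mm behind the grasp point.
Start: joints at [-1.267, 0.13, 1.488, -0, 1.523, -0.085], TCP at [0.227, -0.555, 0.23] pointing down, gripper open.
Joint ranges: [-2.96, 2.96], [-0.89, 2.26], [0.02, 2.5], [-1.34, 4.48], [0, 2.73], [-2.66, 2.66]. Speed limits (rad/s): [2.39, 2.39, 2.79, 3.14, 3.14, 3.14].

### API

Orientations are given as a rotation vector (axis times angle).
In Python, from plant import robot gives the robot as it stands. The module is installed in compiled form; this text tells all that it offers.
- The arm moves only by the tool move_arm, never from a script. Its argument "deltas" is one flat list of numbers, 7 for each row, row after row: the shift along the tool's x, y, z in m, then the turn, a rotation vector about the tool's x, y, z in rad, then the opening, from 0 (shut) to 1 (fully open). A call has 1 to 12 rows; each row is the pose to reach, as a shift and turn from the pose commanded when the call began, along the tool's axes at that moment; what a row does not reach only later rows make up. A row lasts 1/8 s, in which the tool goes at most 62.5 mm and 10.7 degrees, less where a joint would pass 70% of its speed; a pose out of reach is approached as far as the arm can. A call with a gripper value outside its range is refused whole. The fingers move at their own pace and stop on an object; "squeeze" is the grip in N (left out, the last holds). Time passes only in rows, so rows that repeat a pose let the fingers close. It gives the time, the measured TCP pose, the force, the opening and the grip force at its end, in the units of the state.
- robot.read_state(): the state, without advancing time (a new reading comes with each control period).
- robot.read_camera(name): name is "side" or "top"; returns (picture, depth): 400x640x3 uint8, red, green, blue; 400x640 float32, m along the optical axis (not along the pixel's ray), 0 where there is no reading.
- robot.camera_model(name): a dict with "K" (3x3 intrinsics, pixels), "R" (3x3) and "t" (3): a world point X has camera coordinates R X + t. Camera axes: x right, y down, z forward; pixel columns grow to the right and rows downward; lengths in m; the calibration is good to about 2 mm. A picture is of the moment at which its call begins. camera_model takes no time and is no camera call.
- robot.close_job(): hands the job in; it is judged then, once.
Trained networks look in the newest picture that a camera, given by its name, has taken for a name from the list of things; names that differ only in an ending like _2 or _b are one class to them, and where a whole thing is asked for, a point or a joint stands for the part that bears it (a point fixed in the world has none). Each returns a list of dicts, best first, with "confidence" (0 to 1); they miss things now and then, are a little off and sometimes report something else, mostly with a low value. They report only what shows in the picture. A call takes as long as a camera call. They do not tell look-alikes from the thing itself.
- robot.recognise(camera, label): "uv" ([column, row] in pixels, amid what is visible of it).
The state is a dict: "t": time; "q": joint angles; "dq": joint speeds; "joint_torque": joint torques, N m; "tool_pos": TCP position; "orientation": TCP orientation; "force": force on the tool from outside, world axes, zero at the start; "wrist_torque": the same for the moment, N m; "opening": finger opening in m; "gripper_force": force on a finger pad.
Only numpy, scipy, OpenCV 4.12 (cv2) and the standard library are available. Lean on these libraries where they do the work, as an engineer would, in place of code of your own. Each camera call takes 0.05 s, during which the arm holds its last target. There are 200 camera calls.

## Working session

There is one attempt and no reset: what is moved stays moved. The work goes in short steps, Python scripts to look and compute and a tool call to move; the robot and the scene stay as the last step left them, time stands still between calls to the robot, and variables do not carry over. Pictures are saved under pics/ and viewed, at most 10 in all, crops included, and the job is handed in when it is done.

Besides the shell and the picture viewer there is one more tool, called after "Emit:" as a command line: name --argument value ..., lists and objects as JSON in quotes. move_arm: Moves the arm, as the interface text tells. Its arguments: {"type":"object","properties":{"deltas":{"type":"array","items":{"type":"number"}},"squeeze":{"type":"number"}},"required":["deltas"]}

```bash
mkdir -p pics
cat > h.py <<'E'
import numpy as np, cv2
from plant import robot
def save(cam,name):
    p,d=robot.read_camera(cam); cv2.imwrite(f'pics/{name}.png',p[:,:,::-1]); np.savez(f'{cam}.npz',p=p,d=d); return p,d
def cloud(cam,d):
    m=robot.camera_model(cam); K,R,t=[np.array(m[k]) for k in('K','R','t')]
    v,u=np.mgrid[:d.shape[0],:d.shape[1]]
    X=np.stack([(u-K[0,2])/K[0,0]*d,(v-K[1,2])/K[1,1]*d,d],-1)
    W=(X-t)@R; W[d<=0]=np.nan; return W
E
python3 - <<'E'
from h import *
a,_=save('side','s0');b,_=save('top','t0')
for c in('side','top'):
    W=cloud(c,np.load(c+'.npz')['d'])
    for l in('spray_can_1','rack','glue_bottle','screw_tin','file'):
        for r in robot.recognise(c,l):
            u,v=[int(x) for x in r['uv']]; print(c,l,u,v,round(r['confidence'],2),W[v,u].round(3))
m=robot.camera_model('top');print(m, robot.camera_model('side'))
s=robot.read_state();print(s['t'],s['tool_pos'],s['orientation'])
E
```

```text
side spray_can_1 296 153 0.92 [ 0.589 -0.234  0.171]
side spray_can_1 366 147 0.85 [ 0.434 -0.42   0.142]
side spray_can_1 301 242 0.78 [0.45  0.086 0.123]
side spray_can_1 346 271 0.28 [0.369 0.023 0.022]
side rack 354 192 0.97 [ 0.431 -0.28   0.057]
side glue_bottle 265 277 0.74 [0.483 0.185 0.103]
side screw_tin 389 166 0.66 [ 0.369 -0.501  0.055]
side file 347 269 0.78 [0.369 0.015 0.021]
top spray_can_1 401 217 0.84 [ 0.413 -0.442  0.117]
top spray_can_1 276 212 0.65 [ 0.452 -0.057  0.052]
top spray_can_1 246 222 0.6 [0.428 0.039 0.021]
top rack 346 227 0.73 [ 0.432 -0.281  0.021]
top screw_tin 422 251 0.87 [ 0.345 -0.512  0.043]
top file 279 242 0.84 [ 0.369 -0.074  0.007]
{'K': array([[493.72399628,   0.        , 315.14328202],
       [  0.        , 493.72399628, 200.71658444],
       [  0.        ,   0.        ,   1.        ]]), 'R': array([[ 0.08043132, -0.99671138, -0.00986023],
       [-0.78318664, -0.05707536, -0.6191616 ],
       [ 0.61656264,  0.05752239, -0.78520169]]), 't': array([-0.21677149,  0.41873029,  1.33236244])} {'K': array([[382.49491809,   0.        , 319.55112034],
       [  0.        , 382.49491809, 202.90033045],
       [  0.        ,   0.        ,   1.        ]]), 'R': array([[-0.94627534, -0.32315282,  0.01162917],
       [-0.16934508,  0.4646078 , -0.86917308],
       [ 0.27547273, -0.82444639, -0.49437124]]), 't': array([0.41516821, 0.22121478, 0.77309978])}
0.6 [ 0.22746232 -0.55521495  0.22963066] [-3.08239926e+00 -6.06824409e-01  8.75949413e-06]
```

Run:
```python
import cv2
a=cv2.imread('pics/s0.png')[90:320,200:480];b=cv2.imread('pics/t0.png')[110:300,190:490]
cv2.imwrite('pics/s0c.png',cv2.resize(a,None,fx=2.5,fy=2.5));cv2.imwrite('pics/t0c.png',cv2.resize(b,None,fx=2.6,fy=2.6))
```

```text
(no output)
```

View pics/s0c.png

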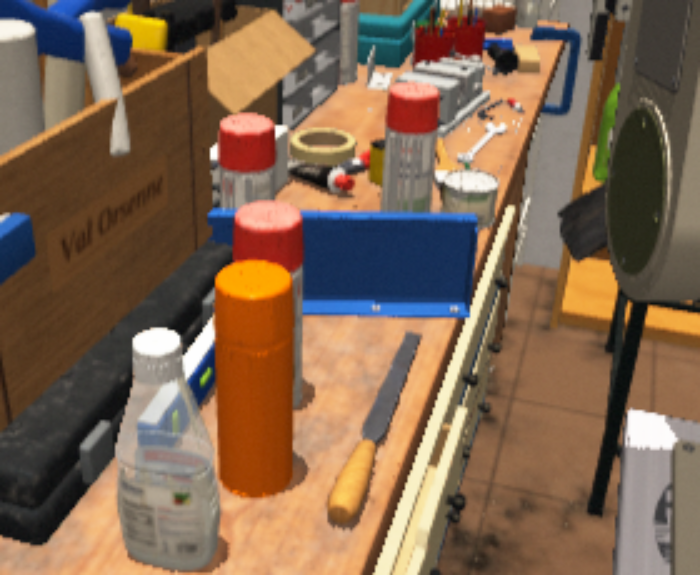

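View pics/t0c.png

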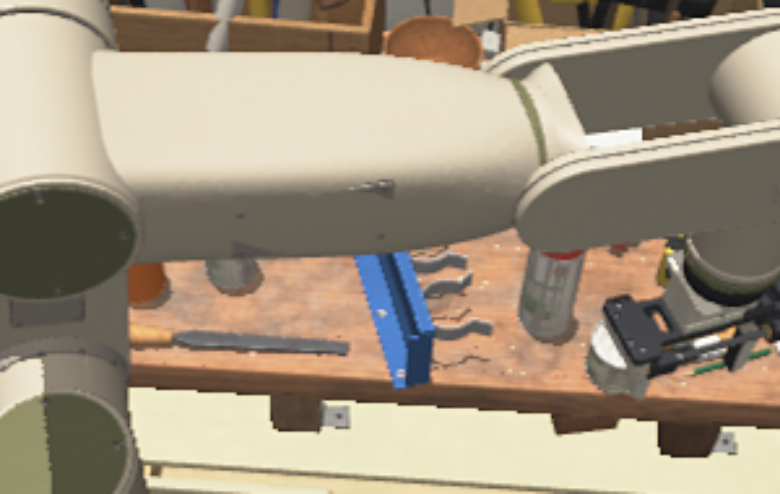

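```bash
cat >> h.py <<'E'
from scipy.optimize import least_squares
def caps(cam,p,d):
    W=cloud(cam,d); hsv=cv2.cvtColor(p,cv2.COLOR_RGB2HSV).astype(int)
    red=((hsv[...,0]<5)|(hsv[...,0]>172))&(hsv[...,1]>110)&(hsv[...,2]>60)&np.isfinite(W[...,2])
    red&=(W[...,2]>.14)&(W[...,2]<.215)
    n,L,S,C=cv2.connectedComponentsWithStats(red.astype(np.uint8))
    out=[]
    for i in range(1,n):
        if S[i,4]<40: continue
        P=W[L==i]; side=P[(P[:,2]<.195)]; top=P[P[:,2]>.197]
        c0=top[:,:2].mean(0) if len(top)>5 else P[:,:2].mean(0)
        r=c0
        if len(side)>15:
            f=least_squares(lambda c:np.hypot(*(side[:,:2]-c).T)-.031,c0,loss='soft_l1',f_scale=.002); r=f.x
        out.append((C[i].round(),S[i,4],c0.round(4),r.round(4),P[:,2].max().round(3)))
    return out
def rack(cam,p,d):
    W=cloud(cam,d); hsv=cv2.cvtColor(p,cv2.COLOR_RGB2HSV).astype(int)
    b=(hsv[...,0]>100)&(hsv[...,0]<125)&(hsv[...,1]>140)&np.isfinite(W[...,2])
    b&=(W[...,2]>.03)&(W[...,2]<.125)&(W[...,0]>.3)&(W[...,0]<.75)&(W[...,1]>-.4)&(W[...,1]<-.15)
    return W[b]
E
python3 - <<'E'
from h import *
z=np.load('side.npz');p,d=z['p'],z['d']
for c in caps('side',p,d):print(*c)
P=rack('side',p,d);print(len(P),P.min(0),P.max(0))
B=P[P[:,2]<.1]; a=np.polyfit(B[:,0],B[:,1],1);r=B[:,1]-np.polyval(a,B[:,0]);
k=abs(r)<.006;a=np.polyfit(B[k,0],B[k,1],1);r=B[k,1]-np.polyval(a,B[k,0]);print('back plane y=ax+b',a,r.std(),k.sum(),B[k,0].min(),B[k,0].max(),np.degrees(np.arctan(a[0])))
T=P[P[:,2]>.106];print('top edge',len(T),T[:,0].min(),T[:,0].max());
z=np.load('top.npz');P=rack('top',z['p'],z['d']);print(len(P),P.min(0),P.max(0))
T=P[P[:,2]>.1];rr=T[:,1]-np.polyval(a,T[:,0]);print(np.percentile(rr,[2,25,50,75,98]),T[:,0].min(),T[:,0].max())
E
```

```text
[340.  86.] 54 [ 0.6954 -1.0388] [ 0.6757 -1.0236] 0.204
[365. 135.] 293 [ 0.441  -0.4252] [ 0.447  -0.4491] 0.2
[298. 150.] 354 [ 0.586  -0.2466] [ 0.5949 -0.2671] 0.2
[307. 187.] 411 [ 0.4842 -0.0345] [ 0.4905 -0.0558] 0.202
1851 [ 0.33145008 -0.31282267  0.03003002] [ 0.62280857 -0.20437128  0.11514114]
back plane y=ax+b [ 0.31841789 -0.41841295] 0.0018883746469386036 1289 0.33954740126235217 0.62280856855859 17.662405952886257
top edge 321 0.33532705050189887 0.6183881400077018
236 [ 0.32730931 -0.31095136  0.0324234 ] [ 0.44610129 -0.26203836  0.11958011]
[0.00076039 0.00562297 0.00933378 0.01394725 0.01955922] 0.3285127193024109 0.4461012872696314
```

```bash
cat >> h.py <<'E'
def refine(W,c):
    c=np.array(c,float);q=W[np.isfinite(W[...,2])]
    q=q[np.hypot(*(q[:,:2]-c).T)<.045]
    t=q[(q[:,2]>.198)&(q[:,2]<.21)]
    o=[len(t),t[:,:2].mean(0).round(4) if len(t) else None,((t[:,:2].min(0)+t[:,:2].max(0))/2).round(4) if len(t) else None]
    for lo,hi,r in((.163,.19,.031),(.06,.145,.033)):
        s=q[(q[:,2]>lo)&(q[:,2]<hi)]
        if len(s)>20:
            f=least_squares(lambda c:np.hypot(*(s[:,:2]-c).T)-r,c,loss='soft_l1',f_scale=.002);o+=[len(s),f.x.round(4),(f.cost)]
    return o
E
python3 - <<'E'
from h import *
z=np.load('side.npz');p,d=z['p'],z['d'];W=cloud('side',d)
for c in((.447,-.449),(.595,-.267),(.4905,-.0558)): print(*refine(W,c))
zt=np.load('top.npz');print(*refine(cloud('top',zt['d']),(.447,-.449)))
b=rack('side',p,d)
for lo in(.03,.05,.07,.09,.105):
    s=b[(b[:,2]>lo)&(b[:,2]<lo+.02)]; print(lo,np.sort(s[:,0])[[0,3,8,-8,-3,-1]].round(3), np.polyfit(s[:,0],s[:,1],1).round(4))
E
```

```text
107 [ 0.446  -0.4427] [ 0.4473 -0.4454] 184 [ 0.4469 -0.4491] 0.00019883325304313648 516 [ 0.4475 -0.4509] 0.0005852657987321825
148 [ 0.5928 -0.2612] [ 0.5938 -0.2652] 223 [ 0.5949 -0.267 ] 0.00020810775324323278 266 [ 0.5961 -0.268 ] 0.0008059979620525117
271 [ 0.4886 -0.0507] [ 0.4899 -0.0543] 276 [ 0.4906 -0.0557] 0.00014548416222809349 102 [ 0.4917 -0.0555] 1.6781159027255415e-05
0 None None 365 [ 0.4459 -0.451 ] 0.00032914948533294575
0.03 [0.332 0.332 0.336 0.516 0.518 0.519] [ 0.2989 -0.4095]
0.05 [0.331 0.333 0.335 0.517 0.519 0.604] [ 0.293  -0.4069]
0.07 [0.333 0.334 0.338 0.617 0.619 0.623] [ 0.3103 -0.4143]
0.09 [0.332 0.333 0.336 0.614 0.617 0.618] [ 0.3127 -0.4016]
0.105 [0.335 0.337 0.34  0.615 0.617 0.618] [ 0.318  -0.4046]
```

```bash
cat >> h.py <<'E'
A=np.radians(17.3);U=np.array([-np.sin(A),np.cos(A)]);V=np.array([np.cos(A),np.sin(A)])
C2=np.array([.4996,-.2974])
def tool(dw): # world shift -> tool shift at current orientation
    s=robot.read_state();R=cv2.Rodrigues(np.array(s['orientation']))[0];return R.T@np.array(dw)
E
python3 - <<'E'
from h import *
z=np.load('top.npz');W=cloud('top',z['d']);q=W.reshape(-1,3)
q=q[np.isfinite(q[:,2])];q=q[(q[:,2]>.035)&(q[:,2]<.085)]
a=(q[:,:2]-C2)@U;r=(q[:,:2]-C2)@V
k=(a>-.06)&(a<.03)&(r>-.2)&(r<.2)
for i in np.argsort(a[k]):print((a[k][i]*1000).round(),(r[k][i]*1000).round(),(q[k][i,2]*1000).round(),end=' | ')
s=robot.read_state();R=cv2.Rodrigues(np.array(s['orientation']))[0];print(R.round(3))
E
```

```text
-44.0 -141.0 61.0 | -44.0 -140.0 65.0 | -43.0 -141.0 72.0 | -43.0 -40.0 62.0 | -43.0 -43.0 50.0 | -43.0 -38.0 70.0 | -42.0 -42.0 59.0 | -42.0 -63.0 61.0 | -42.0 -43.0 55.0 | -42.0 -66.0 54.0 | -42.0 -139.0 63.0 | -42.0 -42.0 69.0 | -42.0 -141.0 56.0 | -42.0 -67.0 60.0 | -41.0 -143.0 53.0 | -41.0 -65.0 68.0 | -41.0 -38.0 48.0 | -41.0 -64.0 73.0 | -41.0 -141.0 62.0 | -41.0 -36.0 57.0 | -41.0 -140.0 71.0 | -40.0 -41.0 48.0 | -40.0 -139.0 47.0 | -39.0 -66.0 49.0 | -39.0 -41.0 59.0 | -39.0 -136.0 66.0 | -39.0 -138.0 64.0 | -39.0 -136.0 72.0 | -39.0 -67.0 56.0 | -38.0 -40.0 74.0 | -38.0 -66.0 61.0 | -38.0 -42.0 71.0 | -38.0 -142.0 59.0 | -38.0 -38.0 50.0 | -38.0 -142.0 64.0 | -37.0 -137.0 47.0 | -37.0 -136.0 51.0 | -37.0 -67.0 73.0 | -37.0 -38.0 61.0 | -37.0 -69.0 70.0 | -36.0 -135.0 66.0 | -36.0 -41.0 60.0 | -36.0 -135.0 71.0 | -36.0 -40.0 69.0 | -36.0 -138.0 64.0 | -35.0 -69.0 49.0 | -35.0 -36.0 48.0 | -35.0 -140.0 62.0 | -35.0 -40.0 75.0 | -35.0 -68.0 54.0 | -34.0 -136.0 46.0 | -34.0 -37.0 55.0 | -34.0 -68.0 70.0 | -33.0 -39.0 63.0 | -33.0 -71.0 68.0 | -33.0 -137.0 63.0 | -33.0 -38.0 72
[... 4650 characters left out ...]
| 15.0 -132.0 51.0 | 16.0 -132.0 56.0 | 16.0 -131.0 60.0 | 16.0 -73.0 66.0 | 16.0 -134.0 48.0 | 16.0 -129.0 69.0 | 16.0 -76.0 54.0 | 16.0 -75.0 63.0 | 16.0 -75.0 73.0 | 17.0 -78.0 61.0 | 17.0 -32.0 54.0 | 17.0 -133.0 69.0 | 17.0 -34.0 51.0 | 17.0 -31.0 68.0 | 17.0 -33.0 60.0 | 17.0 -32.0 64.0 | 18.0 -128.0 52.0 | 18.0 -128.0 63.0 | 18.0 -34.0 77.0 | 19.0 -75.0 63.0 | 19.0 -134.0 55.0 | 19.0 -74.0 73.0 | 20.0 -29.0 61.0 | 20.0 -30.0 57.0 | 20.0 -134.0 66.0 | 20.0 -132.0 75.0 | 20.0 -77.0 71.0 | 20.0 -78.0 63.0 | 21.0 -31.0 75.0 | 21.0 -32.0 71.0 | 21.0 -130.0 50.0 | 22.0 -128.0 69.0 | 23.0 -130.0 78.0 | 23.0 -29.0 72.0 | [[ 0.925  0.379 -0.   ]
 [ 0.379 -0.925  0.   ]
 [ 0.    -0.    -1.   ]]
```

Emit:
move_arm --deltas '[0.06,-0.004,0,0,0,0.087,1,0.12,-0.008,0,0,0,0.087,1,0.18,-0.011,0,0,0,0.087,1,0.2423,-0.0138,0,0,0,0.087,1,0.2423,-0.0138,0,0,0,0.087,1,0.2423,-0.0138,0,0,0,0.087,1]' --squeeze 60

```text
t: 1.35
tool_pos: [0.4464, -0.4505, 0.2294]
orientation: [-3.106, -0.474, 0.001]
force: [-0.8, -1.4, 0.2]
opening: 0.0926
gripper_force: 0.0
```

Run:
```python
from h import *
s=robot.read_state();print(s['t'],s['tool_pos'],s['orientation'],cv2.Rodrigues(np.array(s['orientation']))[0].round(3),tool([*(np.array([.4465,-.4505])-s['tool_pos'][:2]),.14-s['tool_pos'][2]]).round(4))
p,d=save('side','s1');cv2.imwrite('pics/s1c.png',cv2.resize(p[60:260,250:450],None,fx=2.5,fy=2.5))
```

```text
1.35 [ 0.44640304 -0.45050607  0.22944262] [-3.10563085e+00 -4.73698227e-01  1.02351480e-03] [[ 0.955  0.298 -0.001]
 [ 0.298 -0.955 -0.   ]
 [-0.001 -0.    -1.   ]] [0.0002 0.     0.0894]
```

View pics/s1c.png

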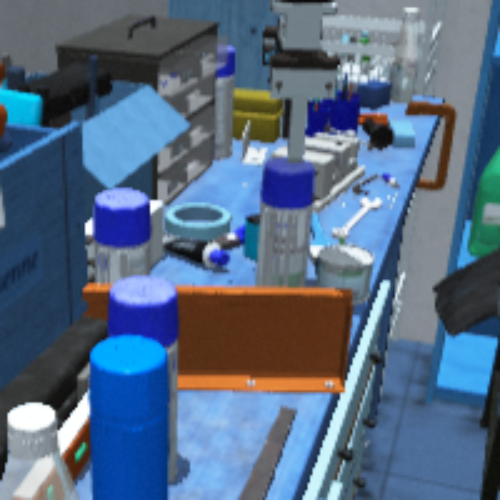

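Crop (colours swapped): gripper stands over the front can, px (365,132). Candidates: clipped can (299,146), back can (307,185), orange look-alike (302,232, to avoid). Front can chosen; descending.

Emit:
move_arm --deltas '[0,0,0.03,0,0,0,1,0,0,0.06,0,0,0,1,0,0,0.089,0,0,0,1,0,0,0.089,0,0,0,1,0,0,0.089,0,0,0,0,0,0,0.089,0,0,0,0,0,0,0.089,0,0,0,0,0,0,0.089,0,0,0,0,0,0,0.089,0,0,0,0,0,0,0.089,0,0,0,0]' --squeeze 50

```text
t: 2.65
tool_pos: [0.4469, -0.4509, 0.1418]
orientation: [3.105, 0.472, 0.001]
force: [-1.3, 1.4, 6.1]
opening: 0.0635
gripper_force: 50.0
```

Emit:
move_arm --deltas '[0,0,-0.012,0,0,0,0,0.04,0,-0.012,0,0,0,0,0.0932,0,-0.012,0,0,0,0,0.0932,-0.035,-0.012,0,0,0,0,0.0932,-0.0744,-0.012,0,0,0,0,0.0932,-0.0744,-0.012,0,0,0,0,0.0932,-0.0744,-0.005,0,0,0,0,0.0932,-0.0744,0.0,0,0,0,0,0.0932,-0.0744,0.0,0,0,0,0]'

```text
t: 3.78
tool_pos: [0.5137, -0.3526, 0.1417]
orientation: [3.106, 0.471, 0.001]
force: [-1.8, 3.1, 6.5]
opening: 0.0635
gripper_force: 50.0
```

Run:
```python
from h import *
p,d=save('side','s2');W=cloud('side',d);p2,d2=save('top','t2');W2=cloud('top',d2)
cv2.imwrite('pics/t2c.png',cv2.resize(p2[110:300,230:480],None,fx=3,fy=3)[:,:,::-1])
s=robot.read_state();g=C2-.003*V-.001*U
n=s['tool_pos'][:2];print('tcp',(n-g)@U,(n-g)@V,s['tool_pos'][2])
for w in(W,W2):
    o=refine(w,n);print(*o)
    for c in o[1:]:
        if isinstance(c,np.ndarray):print((c-g)@U,(c-g)@V)
```

```text
tcp -0.0558927401443336 4.6149532795617915e-05 0.1417051669758419
0 None None 142 [ 0.5143 -0.3524] 0.0002808125519194091 409 [ 0.5151 -0.3538] 0.0006094268853613871
-0.0558832546215973 0.0006793656784129008
-0.057457819640163464 0.0010268494943062544
120 [ 0.5031 -0.3605] [ 0.5056 -0.3644] 163 [ 0.5118 -0.3547] 0.0006387156789685085 391 [ 0.5132 -0.3534] 0.0011851433661931121
-0.06028621850789875 -0.012422691756048486
-0.06475322281115416 -0.011195551766194807
-0.057335767275259304 -0.002391498530722958
-0.05651090305961454 -0.0006682460751179544
```

View pics/t2c.png

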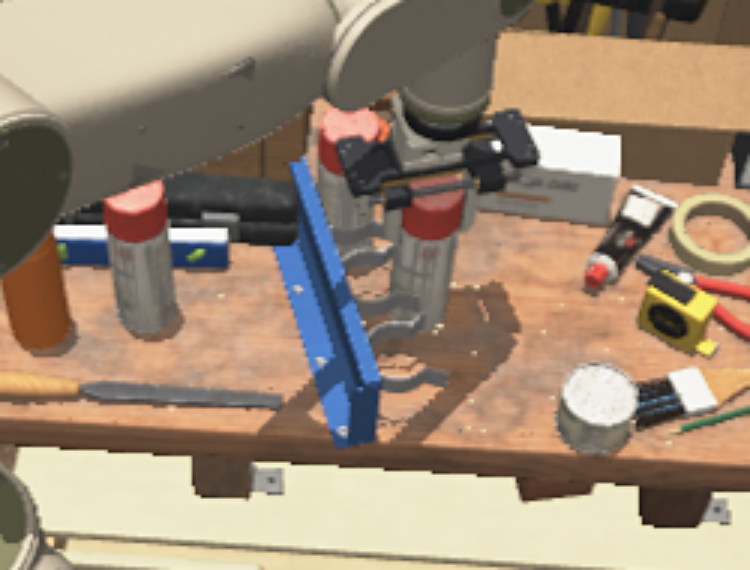

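The can hangs upright in line with clip2, at crop px (425,250); the lips are just ahead. Now pressing gently.

Emit:
move_arm --deltas '[0,-0.008,0,0,0,0,0,0,-0.012,0,0,0,0,0,0,-0.016,0,0,0,0,0,0,-0.02,0,0,0,0,0,0,-0.024,0,0,0,0,0,0,-0.028,0,0,0,0,0,0,-0.032,0,0,0,0,0]' --squeeze 60

```text
t: 4.75
tool_pos: [0.5049, -0.3231, 0.1416]
orientation: [3.101, 0.471, 0.004]
force: [4.9, -9.8, -1.0]
opening: 0.0634
gripper_force: 59.9
```

Emit:
move_arm --deltas '[0,-0.004,0,0,0,0,0,0,-0.008,0,0,0,0,0,0,-0.012,0,0,0,0,0,0,-0.015,0,0,0,0,0,0,-0.018,0,0,0,0,0,0,-0.02,0,0,0,0,0,0,-0.022,0,0,0,0,0,0,-0.022,0,0,0,0,0]'

```text
t: 5.75
tool_pos: [0.4983, -0.3004, 0.1416]
orientation: [3.105, 0.473, 0.003]
force: [4.4, -0.7, 6.1]
opening: 0.0634
gripper_force: 59.9
```

```bash
cat >> h.py <<'E'
G=C2-.003*V-.001*U
def tilt(W,c):
    q=W[np.isfinite(W[...,2])];o=[]
    for lo,hi,r in((.165,.19,.031),(.12,.15,.033),(.085,.115,.033),(.03,.06,.033),(.006,.03,.033)):
        s=q[(q[:,2]>lo)&(q[:,2]<hi)&(np.hypot(*(q[:,:2]-c).T)<.045)]
        if len(s)>25:
            f=least_squares(lambda c:np.hypot(*(s[:,:2]-c).T)-r,c,loss='soft_l1',f_scale=.002).x;o.append((lo,len(s),((f-G)@U*1000).round(1),((f-G)@V*1000).round(1)))
    return o
E
python3 - <<'E'
from h import *
s=robot.read_state();n=s['tool_pos'][:2];print('tcp',(n-G)@U,(n-G)@V,s['tool_pos'][2])
for c in('side','top'):
    p,d=save(c,c+'3');W=cloud(c,d)
    print(c,tilt(W,n));print('clip3',tilt(W,G+.1*V))
E
```

```text
tcp -0.0014759119255012157 0.0008277374805840572 0.14164013032195094
side [(0.165, 128, np.float64(-1.8), np.float64(1.1)), (0.12, 201, np.float64(-2.7), np.float64(1.5)), (0.085, 106, np.float64(2.2), np.float64(0.5)), (0.03, 140, np.float64(6.5), np.float64(1.4)), (0.006, 108, np.float64(6.4), np.float64(-0.2))]
clip3 [(0.165, 201, np.float64(1.4), np.float64(103.3)), (0.12, 223, np.float64(-0.1), np.float64(103.5)), (0.085, 28, np.float64(3.9), np.float64(101.1))]
top [(0.165, 155, np.float64(-2.9), np.float64(-1.6)), (0.12, 156, np.float64(-2.3), np.float64(0.0)), (0.085, 140, np.float64(-1.0), np.float64(0.5)), (0.03, 65, np.float64(-1.4), np.float64(-1.9)), (0.006, 41, np.float64(5.0), np.float64(1.2))]
clip3 []
```

Emit:
move_arm --deltas '[0,-0.0015,0,0,0,0,0,0,-0.003,0,0,0,0,0,0,-0.0045,0,0,0,0,0,0,-0.006,0,0,0,0,0,0,-0.006,0,0,0,0,0]'

```text
t: 6.48
tool_pos: [0.4971, -0.2975, 0.1418]
orientation: [3.099, 0.471, 0.005]
force: [8.9, -14.5, -1.5]
opening: 0.0633
gripper_force: 59.9
```

Emit:
move_arm --deltas '[0,0.003,0,0,0,0,0,0,0.003,0,0,0,0,1,0,0.003,0,0,0,0,1,0,0.003,0,0,0,0,1,0,0.003,-0.04,0,0,0,1,0,0.003,-0.1,0,0,0,1,0,0.003,-0.16,0,0,0,1,0,0.003,-0.16,0,0,0,1]'

```text
t: 7.48
tool_pos: [0.4983, -0.2987, 0.3074]
orientation: [3.099, 0.471, 0.011]
force: [-0.1, -0.1, 0.8]
opening: 0.0928
gripper_force: 0.0
```

Run:
```python
from h import *
s=robot.read_state();print(s['t'],s['tool_pos'],s['force'])
for c in('side','top'):
    p,d=save(c,c+'4');W=cloud(c,d)
    print(c,tilt(W,G));print('clip3',tilt(W,G+.1*V))
    b=(.4905,-.0557);print('back',refine(W,b),tilt(W,np.array(b)))
z=np.load('side.npz')['p'];y=np.load('top.npz')['p']
cv2.imwrite('pics/c4.png',np.hstack([cv2.resize(z[120:260,260:400],(420,420)),cv2.resize(y[110:250,300:426],(378,420))])[:,:,::-1])
```

```text
7.475 [ 0.49830426 -0.29871357  0.30735779] [-0.12700798 -0.06588426  0.84806235]
side [(0.165, 202, np.float64(1.1), np.float64(3.2)), (0.12, 219, np.float64(-0.8), np.float64(3.1)), (0.085, 102, np.float64(4.6), np.float64(2.7)), (0.03, 156, np.float64(7.2), np.float64(-1.1)), (0.006, 123, np.float64(6.9), np.float64(-0.2))]
clip3 [(0.165, 202, np.float64(1.4), np.float64(103.2)), (0.12, 227, np.float64(-0.3), np.float64(103.2)), (0.085, 30, np.float64(4.9), np.float64(101.2))]
back [266, array([ 0.4888, -0.0509]), array([ 0.49 , -0.055]), 276, array([ 0.4905, -0.0556]), np.float64(0.00016212429297600807), 103, array([ 0.4917, -0.056 ]), np.float64(1.5224145260090005e-05)] [(0.165, 266, np.float64(234.5), np.float64(66.2)), (0.12, 48, np.float64(233.4), np.float64(67.2)), (0.085, 33, np.float64(234.5), np.float64(67.4)), (0.03, 41, np.float64(233.4), np.float64(67.0)), (0.006, 31, np.float64(234.0), np.float64(67.0))]
top [(0.165, 122, np.float64(0.1), np.float64(0.0)), (0.12, 136, np.float64(-0.4), np.float64(1.8)), (0.085, 143, np.float64(2.2), np.float64(1.6)), (0.03, 68, np.float64(-3.5), np.float64(-0.9)), (0.006, 46, np.float64(5.5), np.float64(-0.9))]
clip3 [(0.165, 117, np.float64(0.6), np.float64(100.0)), (0.12, 77, np.float64(0.2), np.float64(101.3)), (0.085, 71, np.float64(5.8), np.float64(105.2))]
back [228, array([ 0.4847, -0.0578]), array([ 0.4851, -0.0576]), 136, array([ 0.4881, -0.0575]), np.float64(0.00014101343442328242), 354, array([ 0.4898, -0.0572]), np.float64(0.00038161698495281726)] [(0.165, 123, np.float64(233.4), np.float64(63.5)), (0.12, 131, np.float64(233.0), np.float64(65.0)), (0.085, 120, np.float64(233.2), np.float64(65.0)), (0.03, 116, np.float64(233.5), np.float64(65.1)), (0.006, 88, np.float64(233.7), np.float64(64.1))]
```

View pics/c4.png

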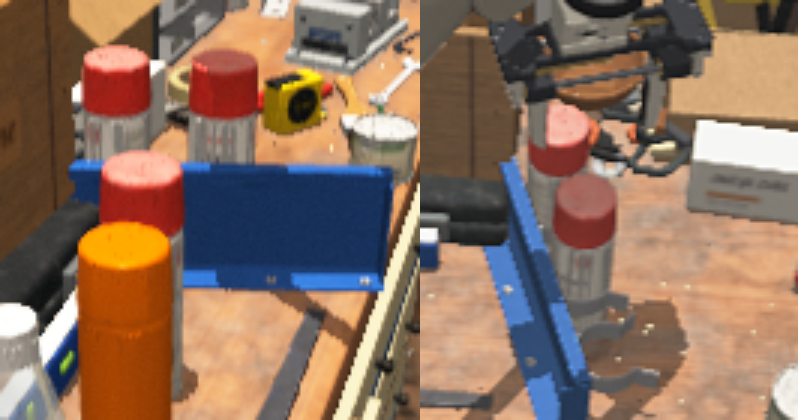

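Run:
```python
from h import *
W=cloud('side',np.load('side.npz')['d']);p=np.load('side.npz')['p'];hsv=cv2.cvtColor(p,cv2.COLOR_RGB2HSV)
m=(hsv[...,0]>5)&(hsv[...,0]<16)&(hsv[...,1]>200)&(W[...,2]>.1)&(W[...,1]>.03)&(W[...,1]<.15)
q=W[m];print(len(q),q[:,2].max(),np.percentile(q[:,2],97),q.mean(0));print(least_squares(lambda c:np.hypot(*(q[q[:,2]<.19][:,:2]-c).T)-.033,[.45,.06],loss='soft_l1',f_scale=.002).x)
```

```text
1366 0.4069447634919177 0.2762449031666327 [0.46293508 0.08039339 0.15846351]
[0.461649   0.05483976]
```

Emit:
move_arm --deltas '[0.0161,-0.0584,0,0,0,0,1,0.0321,-0.1168,0,0,0,0,1,0.0482,-0.1752,0,0,0,0,1,0.0642,-0.2336,0,0,0,0,1,0.0642,-0.2336,0,0,0,0,1,0.0642,-0.2336,0,0,0,0,1]'

```text
t: 8.32
tool_pos: [0.4875, -0.0553, 0.2988]
orientation: [-3.105, -0.474, 0.005]
force: [-1.1, 0.4, -0.3]
opening: 0.0928
gripper_force: 0.0
```

Run:
```python
from h import *
p,d=save('side','s5');W=cloud('side',d);q=W[np.isfinite(W[...,2])]
for n,c in(('orange',(.4616,.0548)),('glue',(.485,.17)),('can',(.49,-.0567))):
    k=q[(np.hypot(*(q[:,:2]-c).T)<.04)&(q[:,2]>.1)];print(n,np.histogram(k[:,2],bins=np.arange(.1,.42,.02))[0],np.percentile(k[k[:,2]<.24][:,2],[50,90,97,99]).round(3))
s=robot.read_state();print(tool([*(np.array([.490,-.0567])-s['tool_pos'][:2]),.142-s['tool_pos'][2]]).round(4),cv2.Rodrigues(np.array(s['orientation']))[0].round(4))
cv2.imwrite('pics/s5c.png',cv2.resize(p[100:320,220:420],None,fx=2.5,fy=2.5)[:,:,::-1])
```

```text
orange [249 256 264 292 311 332   0   0   0   0   0   0   0 147 324] [0.166 0.202 0.202 0.203]
glue [360 342 271 213 203 161   0   0   0   0   0   0   0   0   0] [0.145 0.2   0.202 0.202]
can [ 23  30  40 172 246 234   0   0   0   0   0   0   0   0   0] [0.189 0.202 0.203 0.203]
[0.0024 0.0014 0.1571] [[ 9.549e-01  2.968e-01 -2.600e-03]
 [ 2.968e-01 -9.549e-01  0.000e+00]
 [-2.500e-03 -8.000e-04 -1.000e+00]]
```

View pics/s5c.png

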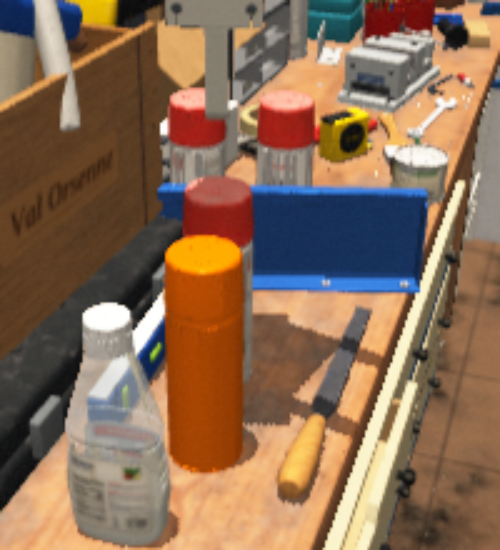

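The gripper is over the back can (cap at crop (218,210), px (307,184)); the orange look-alike (crop (204,350)) leaves ~18 mm for the outer finger.

Emit:
move_arm --deltas '[0.0024,0.0014,0.05,0,0,0,1,0.0024,0.0014,0.09,0,0,0,1,0.0024,0.0014,0.125,0,0,0,1,0.0024,0.0014,0.154,0,0,0,1,0.0024,0.0014,0.154,0,0,0,1,0.0024,0.0014,0.154,0,0,0,0,0.0024,0.0014,0.154,0,0,0,0,0.0024,0.0014,0.154,0,0,0,0,0.0024,0.0014,0.154,0,0,0,0,0.0024,0.0014,0.154,0,0,0,0,0.0024,0.0014,0.154,0,0,0,0]' --squeeze 55

```text
t: 9.75
tool_pos: [0.4917, -0.056, 0.1476]
orientation: [3.105, 0.473, 0.003]
force: [-0.4, 0.8, 6.4]
opening: 0.0629
gripper_force: 55.0
```

Emit:
move_arm --deltas '[0,0,-0.05,0,0,0,0,0,0,-0.1,0,0,0,0,0,0,-0.14,0,0,0,0,-0.04,0.032,-0.14,0,0,0,0,-0.08,0.064,-0.14,0,0,0,0,-0.12,0.096,-0.14,0,0,0,0,-0.167,0.134,-0.14,0,0,0,0,-0.167,0.134,-0.14,0,0,0,0,-0.167,0.134,-0.14,0,0,0,0]'

```text
t: 10.88
tool_pos: [0.3712, -0.2333, 0.2862]
orientation: [-3.105, -0.47, 0.0]
force: [-0.3, 0.3, -1.3]
opening: 0.0627
gripper_force: 55.0
```

Run:
```python
from h import *
s=robot.read_state();n=np.array(s['tool_pos'][:2]);T=G-.065*U-.099*V;print((n-G)@U,(n-G)@V,s['tool_pos'][2],tool([*(T-n),0]).round(4),cv2.Rodrigues(np.array(s['orientation']))[0].round(4))
```

```text
0.10038155932872377 -0.1005212379652095 0.28622984210289626 [ 0.0017  0.1654 -0.0002] [[ 9.552e-01  2.961e-01 -3.000e-04]
 [ 2.961e-01 -9.552e-01  9.000e-04]
 [-0.000e+00 -1.000e-03 -1.000e+00]]
```

Emit:
move_arm --deltas '[0.0017,0.055,0,0,0,0,0,0.0017,0.11,0,0,0,0,0,0.0017,0.1654,0,0,0,0,0,0.0017,0.1654,0,0,0,0,0,0.0017,0.1654,0.05,0,0,0,0,0.0017,0.1654,0.1,0,0,0,0,0.0017,0.1654,0.128,0,0,0,0,0.0017,0.1654,0.135,0,0,0,0,0.0017,0.1654,0.1386,0,0,0,0,0.0017,0.1654,0.1386,0,0,0,0]'

```text
t: 12.12
tool_pos: [0.4231, -0.3912, 0.1498]
orientation: [3.104, 0.473, 0.002]
force: [0.7, 0.2, -0.9]
opening: 0.0626
gripper_force: 55.0
```

Run:
```python
from h import *
s=robot.read_state();n=np.array(s['tool_pos'][:2]);print((n-G)@U,(n-G)@V,s['tool_pos'][2])
for c in('side','top'):
    p,d=save(c,c+'6');W=cloud(c,d);print(c,tilt(W,n));print('clip2',tilt(W,G))
T=G+.003*U-.099*V;print(tool([*(T-n),0]).round(4))
cv2.imwrite('pics/t6c.png',cv2.resize(p[110:300,230:480],None,fx=3,fy=3)[:,:,::-1])
```

```text
-0.06580056123282595 -0.09793593595841381 0.14975230653656632
side [(0.165, 140, np.float64(-65.1), np.float64(-98.4)), (0.12, 194, np.float64(-67.4), np.float64(-98.7)), (0.085, 198, np.float64(-67.7), np.float64(-98.6))]
clip2 [(0.165, 204, np.float64(0.9), np.float64(3.2)), (0.12, 226, np.float64(-0.9), np.float64(3.5)), (0.085, 103, np.float64(5.1), np.float64(2.3)), (0.03, 162, np.float64(6.7), np.float64(0.0)), (0.006, 123, np.float64(6.6), np.float64(-0.3))]
top [(0.165, 152, np.float64(-66.9), np.float64(-102.0)), (0.12, 133, np.float64(-67.4), np.float64(-100.5)), (0.085, 128, np.float64(-67.3), np.float64(-100.5)), (0.03, 98, np.float64(-67.2), np.float64(-100.1)), (0.006, 75, np.float64(-66.5), np.float64(-100.9))]
clip2 [(0.165, 71, np.float64(0.6), np.float64(0.7)), (0.12, 96, np.float64(-1.0), np.float64(1.4)), (0.085, 131, np.float64(2.9), np.float64(2.3)), (0.03, 62, np.float64(-2.2), np.float64(-1.0)), (0.006, 47, np.float64(6.0), np.float64(0.0))]
[-0.0011 -0.0688 -0.0002]
```

View pics/t6c.png

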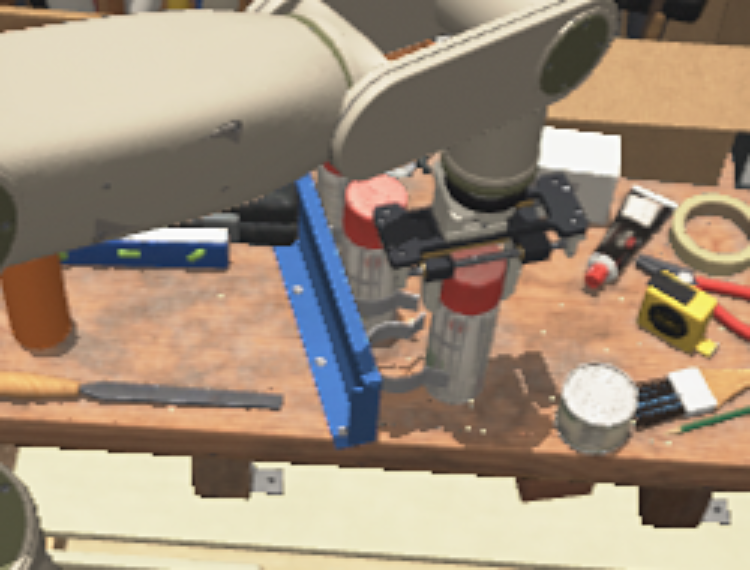

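Emit:
move_arm --deltas '[0.0015,0,0.0025,0,0,0,0,0.0015,0,0.0025,0,0,0,0,0.0015,-0.01,0.0025,0,0,0,0,0.0015,-0.018,0.0025,0,0,0,0,0.0015,-0.022,0.0025,0,0,0,0,0.0015,-0.026,0.0025,0,0,0,0,0.0015,-0.03,0.0025,0,0,0,0,0.0015,-0.034,0.0025,0,0,0,0,0.0015,-0.038,0.0025,0,0,0,0,0.0015,-0.042,0.0025,0,0,0,0]' --squeeze 60

```text
t: 13.48
tool_pos: [0.4125, -0.353, 0.1476]
orientation: [3.098, 0.471, 0.005]
force: [5.9, -13.1, -0.9]
opening: 0.063
gripper_force: 59.9
```

Emit:
move_arm --deltas '[0,-0.004,0,0,0,0,0,0,-0.008,0,0,0,0,0,0,-0.012,0,0,0,0,0,0,-0.015,0,0,0,0,0,0,-0.018,0,0,0,0,0,0,-0.021,0,0,0,0,0,0,-0.0235,0,0,0,0,0,0,-0.025,0,0,0,0,0,0,-0.025,0,0,0,0,0]'

```text
t: 14.6
tool_pos: [0.4048, -0.3277, 0.1475]
orientation: [3.101, 0.472, 0.004]
force: [1.8, -3.9, 6.7]
opening: 0.0627
gripper_force: 59.9
```

Emit:
move_arm --deltas '[0,-0.0015,0,0,0,0,0,0,-0.003,0,0,0,0,0,0,-0.004,0,0,0,0,0,0,-0.004,0,0,0,0,0]'

```text
t: 15.1
tool_pos: [0.4043, -0.326, 0.1477]
orientation: [3.097, 0.471, 0.007]
force: [5.9, -13.3, -0.6]
opening: 0.0626
gripper_force: 59.9
```

Stiff contact with the back (~15 N with little travel). Release, rise and check.

Emit:
move_arm --deltas '[0,0.003,0,0,0,0,0,0,0.003,0,0,0,0,1,0,0.003,0,0,0,0,1,0,0.003,0,0,0,0,1,0,0.003,-0.04,0,0,0,1,0,0.003,-0.1,0,0,0,1,0,0.06,-0.14,0,0,0,1,0,0.12,-0.14,0,0,0,1,0,0.18,-0.14,0,0,0,1,0,0.18,-0.14,0,0,0,1]'

```text
t: 16.35
tool_pos: [0.4552, -0.497, 0.2795]
orientation: [-3.1, -0.467, 0.007]
force: [-0.1, 0.8, -0.9]
opening: 0.0932
gripper_force: 0.0
```

Run:
```python
from h import *
I=[]
for c in('side','top'):
    p,d=save(c,c+'7');W=cloud(c,d);I.append(p)
    for k in(-1,0,1):print(c,'clip',k+2,[(float(a),b,float(e),float(f)) for a,b,e,f in tilt(W,G+.1*k*V)])
    q=W[np.isfinite(W[...,2])]
    for k in(-1,0,1):
        t=q[(np.hypot(*(q[:,:2]-G-.1*k*V).T)<.028)&(q[:,2]>.185)&(q[:,2]<.22)]
        if len(t)>30:
            t=t[t[:,2]>.197]; co=np.linalg.lstsq(np.c_[(t[:,:2]-G)@U,(t[:,:2]-G)@V,np.ones(len(t))],t[:,2],rcond=None)[0];print('top plane',k+2,len(t),co[:2].round(3),t[:,2].mean().round(4))
z,y=I
cv2.imwrite('pics/c7.png',np.hstack([cv2.resize(z[120:260,260:400],(420,420)),cv2.resize(y[130:270,300:426],(378,420))])[:,:,::-1])
```

```text
side clip 1 [(0.165, 207, 0.8, -96.4), (0.12, 224, -1.0, -96.6), (0.085, 107, 3.5, -97.7), (0.03, 168, 6.3, -99.9), (0.006, 128, 6.5, -99.7)]
side clip 2 [(0.165, 204, 0.7, 3.2), (0.12, 222, -1.2, 3.4), (0.085, 112, 5.0, 1.8), (0.03, 162, 7.1, -0.0), (0.006, 118, 6.9, 0.4)]
side clip 3 [(0.165, 198, 1.6, 103.4), (0.12, 228, -0.3, 103.1), (0.085, 103, 5.6, 102.8), (0.03, 53, 7.0, 94.9)]
top plane 1 111 [-0.019  0.027] 0.2017
top plane 2 112 [-0.014  0.025] 0.2017
top plane 3 115 [-0.009  0.03 ] 0.2019
top clip 1 [(0.165, 128, -0.3, -99.6), (0.12, 134, -0.5, -98.1), (0.085, 149, 2.1, -97.4), (0.03, 72, -1.7, -100.9), (0.006, 67, 2.3, -98.2)]
top clip 2 [(0.165, 126, 0.2, 0.0), (0.12, 89, -0.0, 2.3), (0.085, 84, 5.5, 4.7)]
top clip 3 [(0.165, 123, 0.3, 99.9), (0.12, 76, -0.3, 100.8), (0.085, 77, 6.2, 105.4)]
top plane 1 234 [0.005 0.02 ] 0.2015
top plane 2 204 [ 0.003 -0.015] 0.2016
top plane 3 77 [ 0.021 -0.046] 0.202
```

View pics/c7.png

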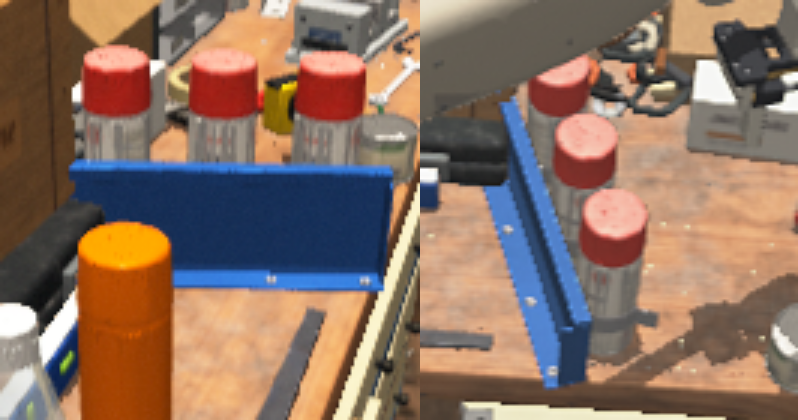

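All three cans stand in a straight row, upright and equally deep (within about 1 mm). The tools are clear, so I am handing in.

```bash
python3 -c "
from plant import robot
print(robot.close_job())"
```

```text
the job is handed in; nothing more can be done
None
```

I pressed both loose cans home, the front one into clip2 and the one from behind the rack into clip1. By camera they stand upright and level with the can in clip3 to about 1 mm. The job is handed in, at about 16.5 s with push forces up to about 17 N, but no verdict came back.

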